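Set the fume-extraction damper to half open and lock it

ROBOT

A 6-joint arm with a two-finger parallel gripper is mounted at the origin on the work surface. World frame = base frame: x ahead of the robot, y to its left, z up, the work surface at z = 0. Lengths are in m, angles in rad, forces in N, time in s.
With the tool pointing down it reaches from about 0.25 to 0.775 m from the base axis. Payload 4 kg.
Tool frame: the origin (TCP) lies midway between the tips of the shut fingers; the grasp point (between the pads) lies 19 mm behind it (grip_point_offset is the distance from the TCP to the grasp point, in m); z points along the fingers, y is the line along which they close (so a half turn about z gives the same grasp; the last joint's range is limited). The gripper opens to 94 mm and grips with 3 to 60 N. Pads are 16 mm wide; open, the fingers measure 119 mm over their backs; the gripper's body (75 mm by 177 mm) begins 78 mm behind the grasp point.
Start: joints at [1.152, 0.087, 1.371, -0, 1.684, -0.103], TCP at [0.171, 0.523, 0.206] pointing down, gripper open.
Joint ranges: [-3.1, 3.1], [-0.76, 2.03], [0.27, 2.55], [-1.08, 4.22], [0.17, 2.65], [-2.57, 2.57]. Speed limits (rad/s): [2.79, 2.79, 3.14, 3.14, 3.14, 3.14].

INTERFACE

Orientations are given as [roll, pitch, yaw] about the fixed x, y, z axes, in that order (R = Rz(yaw) Ry(pitch) Rx(roll)).
In Python, from bench import * gives the robot as it stands.
- The arm moves only by the tool carry_out, never from a script. Its argument "commands" is a list of rows, each a list of 6 numbers: the shift along the tool's x, y, z in m, then the turn, a rotation vector about the tool's x, y, z in rad. In form: [[tx, ty, tz, rx, ry, rz], ...]. A call has exactly 5 rows; each row is the pose to reach, as a shift and turn from the pose commanded when the call began, along the tool's axes at that moment; what a row does not reach only later rows make up. A row lasts 1/10 s, in which the tool goes at most 50 mm and 8.59 degrees, less where a joint would pass 70% of its speed; a pose out of reach is approached as far as the arm can. A call with a gripper value outside its range is refused whole. "jaw" is the opening, from 0 (shut) to 1 (fully open), set as the call begins (left out, the last holds). The fingers move at their own pace and stop on an object; the grip force is fixed at half the most. Time passes only in rows, so rows that repeat a pose let the fingers close, or fill a call up. It gives the time, the measured TCP pose, the force, the opening and the grip force at its end, in the units of the state.
- get_obs(): the state, without advancing time (a new reading comes with each control period).
- snapshot(name): name is "side" or "top"; returns a dict with "img" (400x640x3 uint8, red, green, blue), "range_z" (400x640 float32, m along the optical axis (not along the pixel's ray), 0 where there is no reading), "fx", "fy", "cx", "cy" (pixels), "distortion" ([k1, k2, p1, p2, k3] as OpenCV has them; the pictures are not rectified), "R" (3x3) and "t" (3): a world point X has camera coordinates R X + t. Camera axes: x right, y down, z forward; pixel columns grow to the right and rows downward; lengths in m; the calibration is good to about 2 mm. A picture is of the moment at which its call begins.
- close_job(): hands the job in; it is judged then, once.
The state is a dict: "time": time; "joint_positions": joint angles; "qvel": joint speeds; "joint_torque": joint torques, N m; "tool_pos": TCP position; "ee_rot": TCP orientation; "wrist_force": force on the tool from outside, world axes, zero at the start; "wrist_torque": the same for the moment, N m; "width": finger opening in m; "finger_force": force on a finger pad.
Only numpy, scipy, OpenCV 4.12 (cv2) and the standard library are available. Lean on these libraries where they do the work, as an engineer would, in place of code of your own. Each camera call takes 0.05 s, during which the arm holds its last target. There are 200 camera calls.

TASK

Set the damper valve on the fume-extraction duct to half open and lock it: the lever springs back towards shut if you let it go, so take the flat locking key out of the tool block, put its blade in the slot of the lever, swing the lever round with it to the middle of the three notches in the plate underneath, and push the key fully home there so that the lever stays. The notched plate is clamped by hand and may sit some degrees round from its proper place, so find the notch by feel. Let go of the key and leave everything else on the bench undisturbed.

Things in the scene. Friction and masses are not known exactly. Their poses are not given: they have to be found in the camera images.
- damper: Fixed extraction duct: aluminium tube 80 mm across along this frame's y, black flared inlet at +y, grey hose at -y, damper valve on top. Origin on the table below the vertical lever axis, z up; shut, the lever points along -x. Under the lever, a flat aluminium plate about the same axis: radius 74 to 130 mm, top 112 mm above the table, 12 mm thick, with three radial notches.
- lever (a joint): Lever angle, rad: 0 shut, 1.57 fully open (stops); opens counter-clockwise from above; 2 to 5 N at its slot turns it, and a spring returns it from beyond 0.35. The notches in the plate go right through it, 8.5 mm wide, 40 mm long along the radius, 100 mm from the axis, square-edged; nominally at 0.39, 0.785 (half open) and 1.18 rad, all three shifted together by up to 0.14 either way.
- lever_slot (a point): Centre of the mouth of the slot in the dark steel lever, on its top face, 130 mm above the table, 100 mm from the axis. Turns with the lever: x along the lever (-x outward to the rubber grip), z up. The slot goes right through a collar 16 mm high and 23 mm wide; it is 36 mm long along the lever, 9 mm wide across. 2 mm of air below, then the plate. The hub is 143 mm high.
- rack: Fixed wooden tool block 190 x 54 x 40 mm (x, y, z), origin at the centre of its underside. Three slots in its top, each 34 mm (x) x 9 mm (y), 32 mm deep, in a row along x at -62, 0 and +62 mm. Key, scraper and file stand in them in any order.
- key: Flat locking key upright in the tool block, 0.09 to 0.15 kg. Steel blade 30 mm wide (x), 6 thick (y), 28 long, below a dark grip block 40 (x) x 14 (y) x 40 mm high. Origin at the centre of the blade's lower end, z up; half a turn makes no difference. Its grip's underside rests on the block's top (origin 12 mm above the table); fully home it rests on the lever's top (origin at 102 mm).
- scraper: Bystander: flat scraper with a round wooden handle (18 mm diameter) standing in the tool block, 82 mm long, its top 94 mm above the table.
- file: Bystander: small flat file with a round black handle (22 mm diameter) standing in the tool block, 84 mm long, its top 96 mm above the table.
- jar: Bystander: white jar, 64 mm diameter, 75 mm high; origin at the centre of its underside.
- flux_pot: Bystander: small greenish pot, 48 mm diameter, 32 mm high; origin at the centre of its underside.
- tray: Bystander: open steel tray with small parts, 200 x 270 x 40 mm; origin at the centre of its underside.
- basket: Bystander: white plastic basket, 160 x 240 x 55 mm; origin at the centre of its underside.
- handpiece: Bystander: black pencil-shaped hand tool lying flat, 160 mm long, 12 mm thick; origin below its middle.
There are look-alikes about, which are no part of the job. What is meant by the key is not blue or turquoise, and is the smaller of those in its own colour.

How it is judged:
At the end, for the whole second after the job is handed in: The lever rests in the middle notch (0.60 to 0.97 rad), held by the key: upright (within 0.12 rad) in the lever's slot, its grip's underside within 3.5 mm of the lever's top, released and at rest. No bystander has moved over 30 mm or tipped (value of joint lever between 0.6 and 0.97 rad and z of key in the frame of lever_slot below -0.0245 m and horizontal distance between key and lever_slot below 0.008 m and angle between key's own z axis and vertical below 0.12 rad and linear speed of key below 0.02 m/s and velocity of joint lever between -0.05 and 0.05 rad/s); the robot touches nothing.
It fails at once if a bystander on the bench is moved by more than 30 mm (distance of any of jar, flux_pot, tray, basket, handpiece from where it was at the start of the episode above 0.03 m).
It fails at once if the scraper or the file is pulled out of the tool block (distance of any of scraper, file from where it was at the start of the episode above 0.03 m).
It fails at once if the jar or the pot is tipped over (angle between any of jar, flux_pot's own z axis and vertical above 0.5 rad).
It also fails if it takes over 54 s, if anything falls off the work surface, if the arm or the gripper's body presses on something with over 40 N, if the wrist force passes 120 N, or if a joint passes its speed limit or range.

## Working session

There is one attempt and no reset: what is moved stays moved. The work goes in short steps, Python scripts to look and compute and a tool call to move; the robot and the scene stay as the last step left them, time stands still between calls to the robot, and variables do not carry over. Pictures are saved under pics/ and viewed, at most 10 in all, crops included, and the job is handed in when it is done.

Besides the shell and the picture viewer there is one more tool, called after "Emit:" as a command line: name --pt "numbers of a row" for each row, then --argument value for the rest. carry_out: Moves the arm, as the interface text tells. Its arguments: {"type":"object","properties":{"commands":{"type":"array","items":{"type":"array","items":{"type":"number"}}},"jaw":{"type":"number"}},"required":["commands"]}

```bash
mkdir -p pics; cat > h.py <<'E'
from bench import *
import numpy as np, cv2
from scipy.spatial.transform import Rotation as Ro
def shot(n):
    s=snapshot(n); np.savez('last_'+n,**{k:np.array(v) for k,v in s.items()}); return s
def load(n): return dict(np.load('last_'+n+'.npz'))
def world(s,u,v,z=None):
    K=np.array([[s['fx'],0,s['cx']],[0,s['fy'],s['cy']],[0,0,1.]],float)
    p=cv2.undistortPoints(np.array([[[u,v]]],float),K,np.array(s['distortion'],float))[0,0]
    R=np.array(s['R']);t=np.array(s['t']);d=R.T@np.array([p[0],p[1],1]);c=-R.T@t
    k=float(s['range_z'][int(round(v)),int(round(u))]) if z is None else (z-c[2])/d[2]
    return c+k*d
def rgb(n,im): cv2.imwrite('pics/'+n+'.png',np.ascontiguousarray(im[...,::-1]))
E
python3 - <<'E'
from h import *
for n in('top','side'):
    s=shot(n);rgb(n+'0',s['img']);print(n,-np.array(s['R']).T@s['t'])
o=get_obs();print(o)
E
```

```text
top [0.17529768 0.05881149 1.84320196]
side [ 0.37228946 -0.79447364  1.10420028]
{'time': 0.1, 'joint_positions': array([ 1.15192126e+00,  8.78786358e-02,  1.37204703e+00, -2.64352905e-05,
        1.68358964e+00, -1.03107130e-01]), 'qvel': array([-3.77067592e-05, -8.22303624e-04, -3.62037545e-03, -3.74067177e-04,
       -5.36666371e-04,  8.23901146e-04]), 'joint_torque': array([ 1.90256127e-03, -3.41252375e+01, -3.03301585e+01,  7.19815842e-02,
        3.04627733e-02, -1.01890757e-04]), 'tool_pos': array([0.17062425, 0.52236738, 0.20445101]), 'ee_rot': array([-3.13967751e+00, -1.71754768e-04,  2.82582160e+00]), 'wrist_force': array([ 0.85232617, -0.85997009,  0.37513088]), 'wrist_torque': array([ 0.03711826,  0.08496702, -0.00813603]), 'finger_force': 0.0, 'width': 0.09382307719056364}
```

View pics/top0.png

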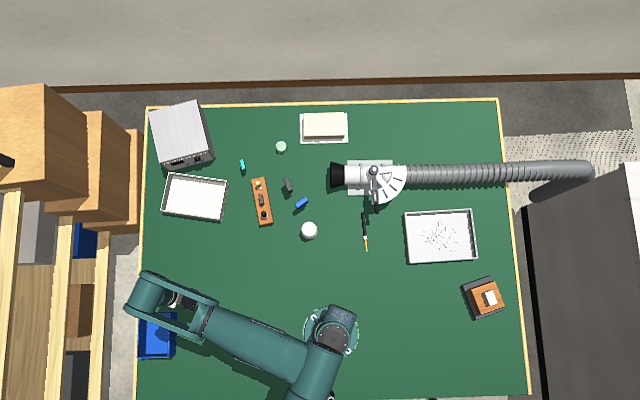

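View pics/side0.png

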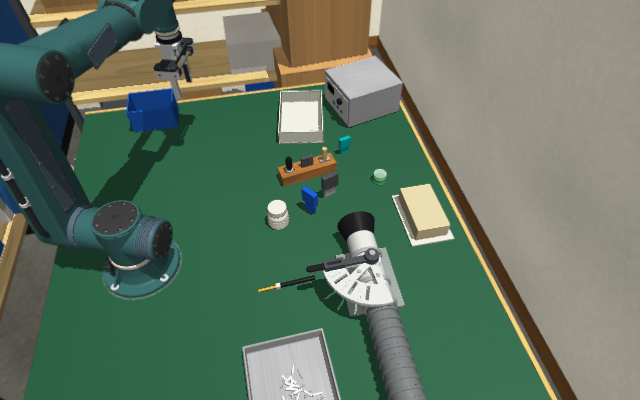

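The top view has the rack at (262,201), with a dark block in its middle slot and another dark look-alike standing at (287,185). The blue one is at (302,203) and the turquoise one at (242,165). The damper hub is at (374,170), with the lever pointing down the image. I'll enlarge to confirm which is the key.

```bash
python3 - <<'E'
from h import *
t=load('top');s=load('side')
a=cv2.resize(t['img'][155:235,235:315],(400,400),interpolation=cv2.INTER_CUBIC)
b=cv2.resize(s['img'][140:220,270:350],(400,400),interpolation=cv2.INTER_CUBIC)
rgb('crop1',np.hstack([a,b]))
a=cv2.resize(t['img'][150:215,345:425],(480,390),interpolation=cv2.INTER_CUBIC)
b=cv2.resize(s['img'][235:315,300:410],(550,400),interpolation=cv2.INTER_CUBIC)
c=np.zeros((590,800,3),np.uint8)
a=cv2.resize(t['img'][150:215,345:415],(394,366),interpolation=cv2.INTER_CUBIC)
b=cv2.resize(s['img'][240:310,300:380],(400,350),interpolation=cv2.INTER_CUBIC)
c[:366,:394]=a;c[:350,400:]=b;rgb('crop2',c[:370])
E
```

```text
(no output)
```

View pics/crop1.png

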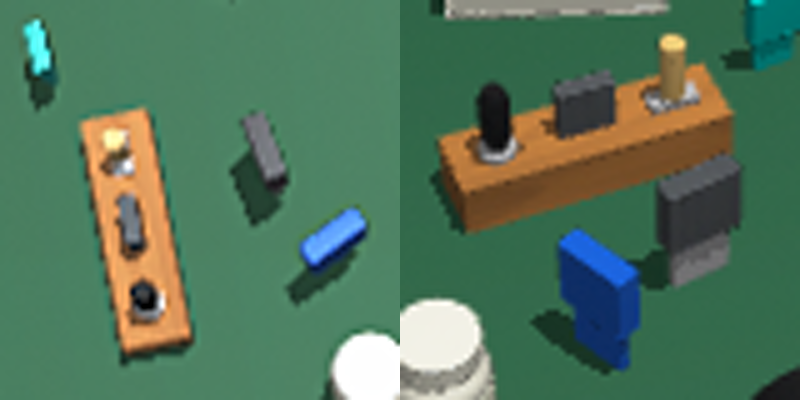

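View pics/crop2.png

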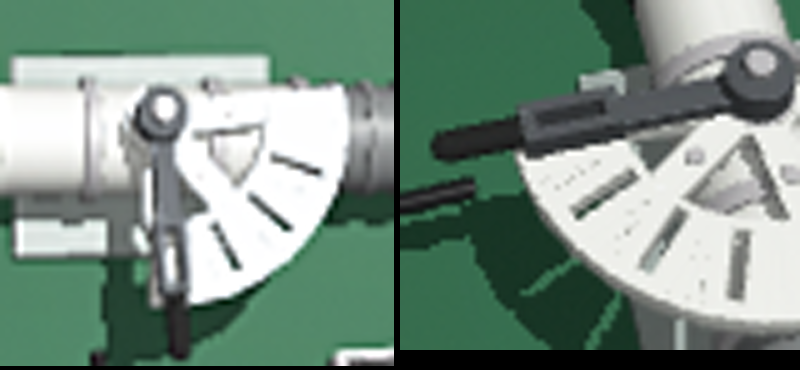

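The dark grip blocks are the one in the rack at top (261,200) and the one standing free at (287,185). The key is the rack one, because it is smaller, in a tool-block slot and the same grey. Next I'll measure it, the hub, the slot and the notches in both cameras.

```bash
python3 - <<'E'
from h import *
np.set_printoptions(precision=4,suppress=True)
S={n:load(n) for n in('top','side')}
pts={'hub':(.143,(373.95,169.5),(372,253)),'slot':(.130,(375.5,195.8),(333.6,261.6)),
'n1':(.112,(385,193.5),(341,278.8)),'n2':(.112,(392.8,187.5),(352.6,287.6)),'n3':(.112,(397.8,179.1),(367.6,293))}
for k,(z,a,b) in pts.items():
    print(k,world(S['top'],*a,z),world(S['side'],*b,z),world(S['top'],*a)[2],world(S['side'],*b)[2])
def cloud(s,u0,u1,v0,v1):
    return np.array([np.r_[world(s,u,v),u,v] for v in range(v0,v1) for u in range(u0,u1) if s['range_z'][v,u]>0])
for n,box in(('top',(245,280,172,230)),('side',(270,345,145,195))):
    c=cloud(S[n],*box)
    r=c[abs(c[:,2]-.04)<.004]
    box_=cv2.minAreaRect(r[:,:2].astype(np.float32)*1000);print(n,'rack',box_,len(r))
    g=c[(abs(c[:,2]-.08)<.006)];
    d=np.hypot(*(g[:,:2]-np.array(box_[0])/1000).T);g=g[d<.03]
    print('key',len(g),g[:,:3].mean(0),g[:,3:].mean(0),cv2.minAreaRect(g[:,:2].astype(np.float32)*1000))
    o=c[c[:,2]>.085];print('tall',len(o),o[:,:3].round(3)[::2].tolist()[:12])
E
```

```text
hub [ 0.6172 -0.1859  0.143 ] [ 0.6188 -0.1872  0.143 ] 0.14225668075378595 0.14106827556637902
slot [ 0.5164 -0.1879  0.13  ] [ 0.5195 -0.184   0.13  ] 0.11295161895168548 0.12371898103032175
n1 [ 0.528 -0.228  0.112] [ 0.5293 -0.2264  0.112 ] 0.005065652769076667 0.00853708782575291
n2 [ 0.5509 -0.2598  0.112 ] [ 0.5517 -0.2567  0.112 ] 0.008450406149672851 1.104200284898965
n3 [ 0.5839 -0.2815  0.112 ] [ 0.5841 -0.2788  0.112 ] 0.09007587917766346 0.08408896387904408
top rack ((531.0926513671875, 258.28985595703125), (191.51918029785156, 54.022918701171875), 10.209816932678223) 322
key 31 [0.5314 0.258  0.0801] [260.6452 197.8065] ((532.1705932617188, 258.0753479003906), (38.79365158081055, 14.19727611541748), 10.940728187561035)
tall 42 [[0.596, 0.274, 0.095], [0.597, 0.267, 0.092], [0.591, 0.274, 0.099], [0.591, 0.266, 0.098], [0.589, 0.275, 0.092], [0.588, 0.266, 0.095], [0.586, 0.275, 0.087], [0.585, 0.267, 0.092], [0.582, 0.272, 0.085], [0.521, 0.252, 0.086], [0.517, 0.252, 0.089], [0.476, 0.251, 0.097]]
side rack ((568.2235717773438, 223.1475830078125), (253.74012756347656, 164.29722595214844), 14.500088691711426) 492
key 0 [nan nan nan] [nan nan] ((0.0, 0.0), (0.0, 0.0), 0.0)
tall 237 [[0.584, 0.276, 0.096], [0.59, 0.276, 0.095], [0.583, 0.273, 0.095], [0.589, 0.27, 0.097], [0.596, 0.27, 0.095], [0.585, 0.267, 0.095], [0.592, 0.266, 0.096], [0.581, 0.264, 0.094], [0.588, 0.264, 0.093], [0.594, 0.262, 0.094], [0.584, 0.263, 0.091], [0.591, 0.264, 0.089]]<stdin>:16: RuntimeWarning: Mean of empty slice.
  ret = um.true_divide(
```

```bash
cat >> h.py <<'E'
def plan(p,yaw,verbose=True):
    """tool-frame shift and z turn from measured pose to target (tool down)"""
    o=get_obs();R=Ro.from_euler('xyz',o['ee_rot'])
    d=R.inv().apply(np.array(p)-o['tool_pos'])
    rv=(R.inv()*Ro.from_euler('xyz',[np.pi,0,yaw])).as_rotvec()
    print('t',round(o['time'],2),'pos',o['tool_pos'].round(4),'rot',o['ee_rot'].round(3),'F',o['wrist_force'].round(1),'M',o['wrist_torque'].round(2),'w',round(o['width'],4),'ff',o['finger_force'])
    print('shift',d.round(4),'turn',rv.round(3)); return d,rv
E
python3 - <<'E'
from h import *
plan([.5315,.258,.17],.185)
E
```

```text
t 0.1 pos [0.1706 0.5224 0.2045] rot [-3.14  -0.     2.826] F [ 0.9 -0.9  0.4] M [ 0.04  0.08 -0.01] w 0.0938 ff 0.0
shift [-0.4251 -0.1392  0.0346] turn [-1.000e-03  2.000e-03  2.641e+00]
```

Emit:
carry_out --pt "-0.04 -0.013 0 0 0 0.14" --pt "-0.08 -0.026 0 0 0 0.28" --pt "-0.12 -0.039 0 0 0 0.42" --pt "-0.16 -0.052 0 0 0 0.56" --pt "-0.2 -0.065 0 0 0 0.7" --jaw 0.5

```text
time: 0.6
tool_pos: [0.3416, 0.3976, 0.205]
ee_rot: [-3.141, 0.0, 2.12]
wrist_force: [-0.8, 0.9, -0.2]
width: 0.0576
finger_force: 0.0
```

```bash
python3 -c "
from h import *
plan([.5315,.258,.17],.185)"
```

```text
t 0.6 pos [0.3416 0.3976 0.205 ] rot [-3.141  0.     2.12 ] F [-0.8  0.9 -0.2] M [ 0.04  0.02 -0.01] w 0.0576 ff 0.0
shift [-0.2182  0.089   0.0349] turn [-0.000e+00  1.000e-03  1.935e+00]
```

Emit:
carry_out --pt "-0.036 0.015 0.003 0 0 0.145" --pt "-0.072 0.03 0.006 0 0 0.29" --pt "-0.108 0.044 0.01 0 0 0.435" --pt "-0.144 0.059 0.013 0 0 0.58" --pt "-0.18 0.073 0.016 0 0 0.725"

```text
time: 1.1
tool_pos: [0.4985, 0.2832, 0.1887]
ee_rot: [-3.141, 0.0, 1.395]
wrist_force: [0.8, 0.4, 0.2]
width: 0.0469
finger_force: 0.0
```

```bash
python3 -c "
from h import *
plan([.5315,.258,.13],.185)"
```

```text
t 1.1 pos [0.4985 0.2832 0.1887] rot [-3.141  0.     1.395] F [0.8 0.4 0.2] M [-0.01  0.05 -0.02] w 0.0469 ff 0.0
shift [-0.019   0.0369  0.0586] turn [-1.00e-03  1.00e-03  1.21e+00]
```

Emit:
carry_out --pt "-0.004 0.008 0.01 0 0 0.145" --pt "-0.008 0.015 0.02 0 0 0.29" --pt "-0.012 0.023 0.03 0 0 0.435" --pt "-0.016 0.03 0.04 0 0 0.58" --pt "-0.019 0.037 0.05 0 0 0.725"

```text
time: 1.6
tool_pos: [0.5308, 0.2589, 0.1383]
ee_rot: [-3.141, 0.001, 0.67]
wrist_force: [0.9, 0.1, -0.4]
width: 0.0468
finger_force: 0.0
```

Emit:
carry_out --pt "0 0 0 0 0 0.145" --pt "0 0 0 0 0 0.29" --pt "0 0 0 0 0 0.435" --pt "0 0 0 0 0 0.48" --pt "0 0 0 0 0 0.48"

```text
time: 2.1
tool_pos: [0.5306, 0.2593, 0.1388]
ee_rot: [3.141, 0.001, 0.196]
wrist_force: [0.8, 0.1, -0.1]
width: 0.0474
finger_force: 0.0
```

```bash
python3 -c "
from h import *
plan([.5315,.258,.048],.185)"
```

```text
t 2.1 pos [0.5306 0.2593 0.1388] rot [3.141e+00 1.000e-03 1.960e-01] F [ 0.8  0.1 -0.1] M [ 0.    0.14 -0.01] w 0.0474 ff 0.0
shift [0.0008 0.0014 0.0908] turn [0.    0.001 0.011]
```

Emit:
carry_out --pt "0.001 0.001 0.03 0 0 0.01" --pt "0.001 0.001 0.055 0 0 0.01" --pt "0.001 0.001 0.075 0 0 0.01" --pt "0.001 0.001 0.09 0 0 0.01" --pt "0.001 0.001 0.09 0 0 0.01"

```text
time: 2.6
tool_pos: [0.5301, 0.2579, 0.0464]
ee_rot: [3.141, 0.006, 0.186]
wrist_force: [0.3, -0.2, -0.2]
width: 0.0469
finger_force: 0.0
```

Emit:
carry_out --pt "0 0 0 0 0 0" --pt "0 0 0 0 0 0" --pt "0 0 0 0 0 0" --pt "0 0 0 0 0 0" --pt "0 0 0 0 0 0" --jaw 0

```text
time: 3.1
tool_pos: [0.5325, 0.2595, 0.0504]
ee_rot: [-3.14, -0.002, 0.186]
wrist_force: [-0.5, 2.2, 1.7]
width: 0.0137
finger_force: 30.0
```

```bash
python3 -c "
from h import *
plan([.5315,.258,.25],.185)"
```

```text
t 3.1 pos [0.5325 0.2595 0.0504] rot [-3.14e+00 -2.00e-03  1.86e-01] F [-0.5  2.2  1.7] M [ 0.37  0.2  -0.03] w 0.0137 ff 29.97133880853653
shift [-0.0009  0.0009 -0.1996] turn [-0.002 -0.002  0.001]
```

Emit:
carry_out --pt "0 0 -0.02 0 0 0" --pt "0 0 -0.055 0 0 0" --pt "0 0 -0.1 0 0 0" --pt "0 0 -0.145 0 0 0" --pt "0 0 -0.175 0 0 0"

```text
time: 3.6
tool_pos: [0.5327, 0.2588, 0.2284]
ee_rot: [-3.141, -0.004, 0.186]
wrist_force: [0.4, -0.1, -0.8]
width: 0.0136
finger_force: 30.0
```

```bash
python3 -c "
from h import *
plan([.518,-.186,.22],0)"
```

```text
t 3.6 pos [0.5327 0.2588 0.2284] rot [-3.141 -0.004  0.186] F [ 0.4 -0.1 -0.8] M [-0.03  0.11  0.01] w 0.0136 ff 29.99859720468521
shift [-0.0967  0.4344  0.0077] turn [-0.001 -0.004  0.186]
```

Emit:
carry_out --pt "-0.008 0.037 0 0 0 0.04" --pt "-0.017 0.075 0 0 0 0.08" --pt "-0.026 0.117 0 0 0 0.12" --pt "-0.036 0.16 0 0 0 0.16" --pt "-0.045 0.2 0 0 0 0.186"

```text
time: 4.1
tool_pos: [0.5242, 0.0519, 0.2242]
ee_rot: [3.141, 0.0, -0.001]
wrist_force: [0.7, -0.4, -1.2]
width: 0.0136
finger_force: 30.0
```

```bash
python3 -c "
from h import *
plan([.518,-.146,.22],0)"
```

```text
t 4.1 pos [0.5242 0.0519 0.2242] rot [ 3.141e+00  0.000e+00 -1.000e-03] F [ 0.7 -0.4 -1.2] M [-0.03  0.16  0.01] w 0.0136 ff 29.999488592147827
shift [-0.0059  0.1979  0.0043] turn [ 0.     0.    -0.001]
```

Emit:
carry_out --pt "-0.001 0.04 0.001 0 0 0" --pt "-0.002 0.08 0.002 0 0 0" --pt "-0.003 0.12 0.003 0 0 0" --pt "-0.004 0.16 0.003 0 0 0" --pt "-0.004 0.195 0.003 0 0 0"

```text
time: 4.6
tool_pos: [0.52, -0.1432, 0.2212]
ee_rot: [3.141, 0.001, -0.001]
wrist_force: [-0.1, 0.7, -0.7]
width: 0.0137
finger_force: 30.0
```

```bash
python3 - <<'E'
from h import *
S={n:load(n) for n in('top','side')}
def cam(s,P):
    K=np.array([[s['fx'],0,s['cx']],[0,s['fy'],s['cy']],[0,0,1.]],float)
    return cv2.projectPoints(np.array(P,float),cv2.Rodrigues(s['R'])[0],s['t'],K,s['distortion'])[0][:,0]
# rectify both views onto plane z=.130 around the slot, 0.25 mm/px ; x world up, y left
out=[]
for n in S:
  for z in(.130,.112):
    X,Y=np.meshgrid(np.arange(.66,.46,-.0005),np.arange(-.29,-.13,.0005)[::-1],indexing='ij')
    P=np.stack([X,Y,np.full_like(X,z)],-1).reshape(-1,3)
    uv=cam(S[n],P).reshape(*X.shape,2).astype(np.float32)
    im=cv2.remap(S[n]['img'],uv[...,0],uv[...,1],cv2.INTER_CUBIC)
    out.append(cv2.resize(im,(400,500))[:, :])
    for k in range(1,5): # grid each 40mm
        pass
g=np.hstack([out[0],out[2]]);rgb('rect130',g);
for i,n in enumerate(S):
    im=out[2*i].astype(float).sum(2)
    for row in range(300,420,12): # x = .66-row*.0004 ; y=-.13-col*.0004
        print(n,round(.66-row*.0004,4),im[row,100:200:5].astype(int).tolist())
rgb('rect112',np.hstack([out[1],out[3]]))
plan([.518,-.186,.22],0)
E
```

```text
top 0.54 [427, 463, 334, 267, 346, 381, 346, 298, 271, 262, 286, 335, 396, 538, 678, 760, 765, 765, 765, 765]
top 0.5352 [335, 203, 204, 266, 361, 405, 385, 346, 309, 263, 247, 273, 351, 495, 649, 739, 765, 765, 765, 765]
top 0.5304 [402, 248, 248, 302, 394, 481, 518, 522, 467, 371, 286, 268, 336, 473, 620, 719, 764, 765, 765, 765]
top 0.5256 [574, 403, 265, 261, 364, 439, 488, 582, 592, 441, 261, 214, 300, 474, 659, 737, 765, 765, 765, 765]
top 0.5208 [318, 256, 223, 238, 322, 475, 634, 764, 762, 527, 286, 198, 271, 454, 657, 734, 765, 765, 765, 764]
top 0.516 [264, 282, 298, 262, 306, 478, 678, 765, 729, 473, 239, 172, 258, 433, 637, 732, 765, 765, 765, 763]
top 0.5112 [329, 335, 319, 242, 270, 440, 641, 764, 726, 528, 313, 210, 249, 413, 602, 731, 765, 765, 765, 763]
top 0.5064 [307, 344, 332, 240, 263, 428, 618, 749, 710, 532, 324, 211, 244, 407, 600, 732, 765, 765, 765, 765]
top 0.5016 [298, 411, 419, 288, 276, 404, 532, 605, 565, 441, 323, 269, 319, 448, 623, 751, 765, 765, 765, 765]
top 0.4968 [323, 436, 394, 217, 204, 326, 408, 423, 397, 341, 305, 307, 326, 414, 603, 762, 765
[... 647 characters left out ...]
256, 271, 239, 183, 149, 157, 101, 292, 673]
side 0.5112 [238, 246, 258, 270, 272, 241, 180, 150, 156, 159, 209, 270, 290, 252, 173, 151, 146, 144, 364, 656]
side 0.5064 [241, 243, 257, 274, 282, 243, 175, 157, 152, 152, 226, 289, 275, 243, 197, 163, 144, 170, 295, 591]
side 0.5016 [238, 241, 258, 273, 271, 243, 213, 190, 195, 219, 231, 258, 281, 257, 188, 147, 153, 112, 260, 614]
side 0.4968 [238, 245, 258, 266, 302, 328, 290, 263, 266, 270, 283, 277, 283, 253, 189, 161, 151, 150, 168, 399]
t 4.6 pos [ 0.52   -0.1432  0.2212] rot [ 3.141e+00  1.000e-03 -1.000e-03] F [-0.1  0.7 -0.7] M [0.06 0.11 0.03] w 0.0137 ff 29.999553859233856
shift [-0.002   0.0428  0.0012] turn [ 0.     0.001 -0.001]
```

View pics/rect130.png

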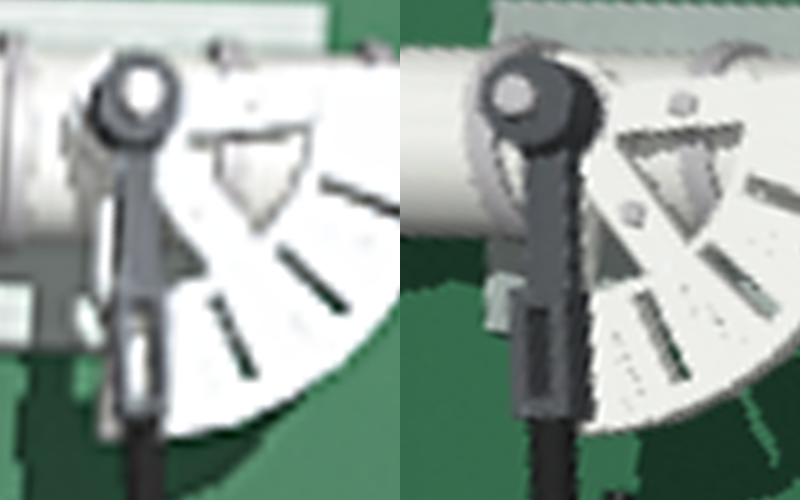

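View pics/rect112.png

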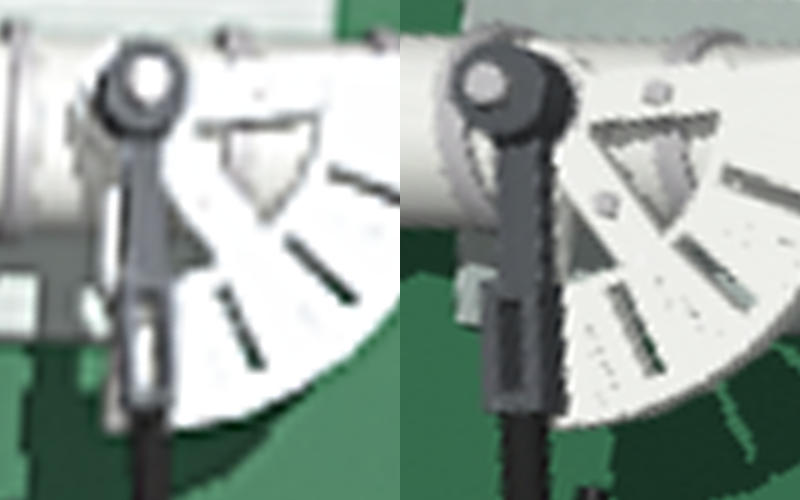

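Rectified on z = 0.130, the side panel shows the collar slot at cols 525–550, rows 306–398, which puts its centre at about (0.519, −0.185). The lever is along −x to within 0.02 rad. The middle notch on the z = 0.112 panel is at about 0.82 rad.

Emit:
carry_out --pt "0 0.02 0.01 0 0 -0.005" --pt "0 0.042 0.025 0 0 -0.01" --pt "0 0.042 0.04 0 0 -0.01" --pt "0 0.042 0.046 0 0 -0.01" --pt "0 0.042 0.046 0 0 -0.01"

```text
time: 5.1
tool_pos: [0.5199, -0.182, 0.1738]
ee_rot: [-3.14, 0.003, 0.011]
wrist_force: [-0.7, -0.1, -1.3]
width: 0.0139
finger_force: 30.0
```

```bash
python3 - <<'E'
from h import *
plan([.520,-.185,.1535],.01)
t=shot('top');s=shot('side')
a=cv2.resize(t['img'][150:215,345:415],(394,366),interpolation=cv2.INTER_CUBIC)
b=cv2.resize(s['img'][220:290,300:376],(397,366),interpolation=cv2.INTER_CUBIC)
rgb('pre',np.hstack([a,b]))
E
```

```text
t 5.1 pos [ 0.5199 -0.182   0.1738] rot [-3.14e+00  3.00e-03  1.10e-02] F [-0.7 -0.1 -1.3] M [-0.02  0.15 -0.01] w 0.0139 ff 29.998675882816315
shift [0.0001 0.003  0.0203] turn [-0.002  0.003  0.001]
```

View pics/pre.png

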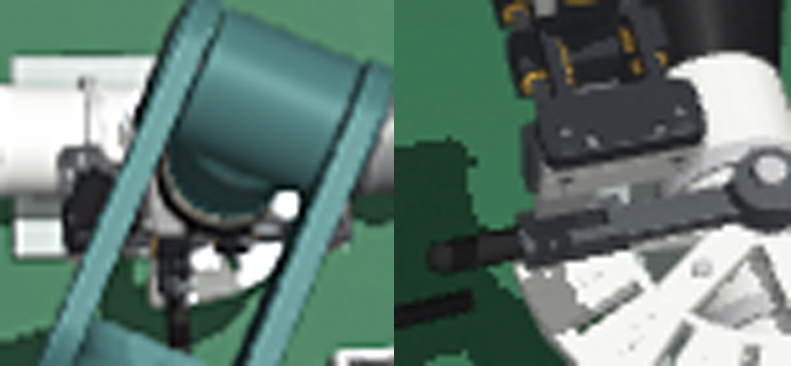

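The arm hides the slot in the top view. In the side view the blade hangs just above and behind the collar at (560,235). I'll align and feel downward.

Emit:
carry_out --pt "0 0.001 0 0 0 0" --pt "0 0.001 0 0 0 0" --pt "0 0.001 0 0 0 0" --pt "0 0.001 0 0 0 0" --pt "0 0.001 0 0 0 0"

```text
time: 5.7
tool_pos: [0.5208, -0.1842, 0.1756]
ee_rot: [-3.142, -0.0, 0.01]
wrist_force: [0.3, -0.3, -1.4]
width: 0.0137
finger_force: 30.0
```

```bash
python3 -c "
from h import *
plan([.520,-.185,.1535],.01)"
```

```text
t 5.7 pos [ 0.5208 -0.1842  0.1756] rot [-3.142 -0.     0.01 ] F [ 0.3 -0.3 -1.4] M [-0.05  0.17 -0.06] w 0.0137 ff 29.998672306537628
shift [-0.0008  0.0008  0.0221] turn [-0. -0. -0.]
```

Emit:
carry_out --pt "-0.0005 0.001 0.003 0 0 0" --pt "-0.0005 0.001 0.006 0 0 0" --pt "-0.0005 0.001 0.009 0 0 0" --pt "-0.0005 0.001 0.012 0 0 0" --pt "-0.0005 0.001 0.012 0 0 0"

```text
time: 6.2
tool_pos: [0.52, -0.1853, 0.1627]
ee_rot: [-3.141, 0.001, 0.01]
wrist_force: [-0.2, -0.8, -1.6]
width: 0.0138
finger_force: 30.0
```

Emit:
carry_out --pt "0 0 0.003 0 0 0" --pt "0 0 0.006 0 0 0" --pt "0 0 0.008 0 0 0" --pt "0 0 0.008 0 0 0" --pt "0 0 0.008 0 0 0"

```text
time: 6.7
tool_pos: [0.5201, -0.1852, 0.1553]
ee_rot: [-3.141, 0.0, 0.01]
wrist_force: [0.1, -0.3, -0.8]
width: 0.0137
finger_force: 30.0
```

```bash
cat >> h.py <<'E'
C=np.array([.618,-.1865])
def arc(th,z=None,C=C,r=.0985):
    o=get_obs(); p=[C[0]-r*np.cos(th),C[1]-r*np.sin(th),o['tool_pos'][2] if z is None else z]
    return plan(p,th)
def rows(ths,C=C,r=.0985):
    """tool-frame arc rows relative to first angle"""
    a=ths[0]; f=lambda t:np.array([-r*np.cos(t),-r*np.sin(t)])
    for t in ths[1:]:
        d=f(t)-f(a); c,s=np.cos(a),np.sin(a)
        print(round(t,3),'tx',(c*d[0]+s*d[1]).round(4),'ty',(s*d[0]-c*d[1]).round(4),'rz',round(-(t-a),3))
E
python3 -c "
from h import *
plan([.520,-.185,.1545],.01)
rows(np.arange(6)*.08,r=.1)"
```

```text
t 6.7 pos [ 0.5201 -0.1852  0.1553] rot [-3.141  0.     0.01 ] F [ 0.1 -0.3 -0.8] M [-0.19  0.16  0.02] w 0.0137 ff 29.999356269836426
shift [-0.0001 -0.0002  0.0008] turn [-0.  0. -0.]
0.08 tx 0.0003 ty 0.008 rz -0.08
0.16 tx 0.0013 ty 0.0159 rz -0.16
0.24 tx 0.0029 ty 0.0238 rz -0.24
0.32 tx 0.0051 ty 0.0315 rz -0.32
0.4 tx 0.0079 ty 0.0389 rz -0.4
```

Emit:
carry_out --pt "0.0003 0.008 0 0 0 -0.08" --pt "0.0013 0.0157 0 0 0 -0.16" --pt "0.0028 0.0234 0 0 0 -0.24" --pt "0.005 0.031 0 0 0 -0.32" --pt "0.0078 0.0383 0 0 0 -0.4"

```text
time: 7.2
tool_pos: [0.528, -0.2226, 0.1554]
ee_rot: [-3.139, 0.0, 0.413]
wrist_force: [-1.7, 1.4, -0.6]
width: 0.0139
finger_force: 30.0
```

```bash
python3 -c "
from h import *
arc(.75)"
```

```text
t 7.2 pos [ 0.528  -0.2226  0.1554] rot [-3.139  0.     0.413] F [-1.7  1.4 -0.6] M [ 0.32  0.37 -0.05] w 0.0139 ff 29.999005794525146
shift [ 0.004   0.0356 -0.0001] turn [-0.003 -0.    -0.337]
```

Emit:
carry_out --pt "0.0003 0.007 0 0 0 -0.07" --pt "0.001 0.0138 0 0 0 -0.14" --pt "0.0022 0.0205 0 0 0 -0.21" --pt "0.0039 0.0272 0 0 0 -0.28" --pt "0.006 0.0338 0 0 0 -0.35"

```text
time: 7.7
tool_pos: [0.5465, -0.2513, 0.1554]
ee_rot: [-3.138, 0.0, 0.763]
wrist_force: [-2.1, 1.5, 0.2]
width: 0.0138
finger_force: 30.0
```

Emit:
carry_out --pt "0 0 0 0 0 0" --pt "0 0 0 0 0 0" --pt "0 0 0 0 0 0" --pt "0 0 0 0 0 0" --pt "0 0 0 0 0 0"

```text
time: 8.2
tool_pos: [0.5472, -0.2517, 0.1553]
ee_rot: [-3.141, -0.0, 0.76]
wrist_force: [-2.3, 0.4, -3.1]
width: 0.0133
finger_force: 30.0
```

```bash
python3 - <<'E'
from h import *
arc(.82)
s=shot('side')
b=cv2.resize(s['img'][220:310,300:400],(660,594),interpolation=cv2.INTER_CUBIC)
rgb('swing',b)
E
```

```text
t 8.2 pos [ 0.5472 -0.2517  0.1553] rot [-3.141 -0.     0.76 ] F [-2.3  0.4 -3.1] M [ 0.14  0.39 -0.04] w 0.0133 ff 29.997405409812927
shift [-0.002   0.0074 -0.    ] turn [-0.001 -0.    -0.06 ]
```

View pics/swing.png

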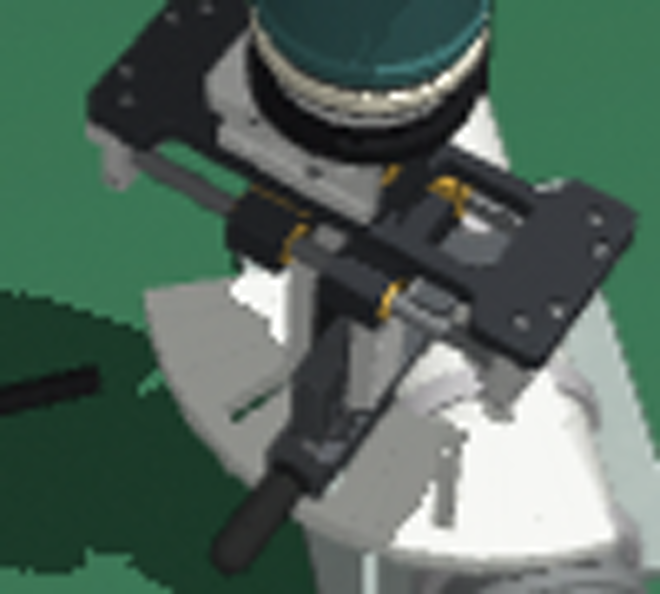

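The lever has swung with the key and now sits between the outer two notches, which are visible at (255,400) and (447,485). I'll press down lightly and sweep across the middle one.

Emit:
carry_out --pt "-0.001 0.001 0.002 0 0 -0.01" --pt "-0.001 0.002 0.004 0 0 -0.02" --pt "-0.001 0.003 0.006 0 0 -0.03" --pt "-0.001 0.0035 0.0075 0 0 -0.03" --pt "-0.001 0.0035 0.0075 0 0 -0.03"

```text
time: 8.75
tool_pos: [0.5488, -0.2544, 0.1503]
ee_rot: [-3.141, -0.001, 0.791]
wrist_force: [-4.2, 5.7, 7.8]
width: 0.0137
finger_force: 30.0
```

```bash
python3 -c "
from h import *
arc(.82)"
```

```text
t 8.75 pos [ 0.5488 -0.2544  0.1503] rot [-3.141e+00 -1.000e-03  7.910e-01] F [-4.2  5.7  7.8] M [ 1.1   1.31 -0.13] w 0.0137 ff 30.01359611749649
shift [-0.0015  0.0043 -0.    ] turn [-0.001 -0.001 -0.029]
```

Contact is at the plate top (TCP 0.1503), as expected. Sweeping onward.

Emit:
carry_out --pt "0 0.001 0.0005 0 0 -0.01" --pt "0 0.002 0.0005 0 0 -0.02" --pt "0 0.003 0.0005 0 0 -0.03" --pt "0 0.003 0.0005 0 0 -0.03" --pt "0 0.003 0.0005 0 0 -0.03"

```text
time: 9.25
tool_pos: [0.5518, -0.2574, 0.1472]
ee_rot: [3.141, -0.001, 0.82]
wrist_force: [-0.1, 2.6, 1.0]
width: 0.0138
finger_force: 30.0
```

```bash
python3 -c "
from h import *
arc(.85)"
```

```text
t 9.25 pos [ 0.5518 -0.2574  0.1472] rot [ 3.141e+00 -1.000e-03  8.200e-01] F [-0.1  2.6  1. ] M [ 0.54  0.11 -0.04] w 0.0138 ff 29.998440742492676
shift [-0.0015  0.003   0.    ] turn [ 0.001 -0.001 -0.03 ]
```

It dropped 3 mm and the force vanished, so the blade is in the notch. Now I'll push it home (TCP about 0.140).

Emit:
carry_out --pt "0 0 0.0015 0 0 0" --pt "0 0 0.003 0 0 0" --pt "0 0 0.0045 0 0 0" --pt "0 0 0.006 0 0 0" --pt "0 0 0.007 0 0 0"

```text
time: 9.75
tool_pos: [0.5516, -0.2572, 0.1405]
ee_rot: [3.141, -0.001, 0.82]
wrist_force: [1.5, 4.3, 5.4]
width: 0.0138
finger_force: 30.0
```

Emit:
carry_out --pt "0 0 0.001 0 0 0" --pt "0 0 0.0015 0 0 0" --pt "0 0 0.002 0 0 0" --pt "0 0 0.002 0 0 0" --pt "0 0 0.002 0 0 0"

```text
time: 10.25
tool_pos: [0.5518, -0.2573, 0.1405]
ee_rot: [3.139, -0.001, 0.82]
wrist_force: [-0.5, 4.7, 7.3]
width: 0.014
finger_force: 30.0
```

```bash
python3 -c "
from h import *
arc(.82)"
```

```text
t 10.25 pos [ 0.5518 -0.2573  0.1405] rot [ 3.139e+00 -1.000e-03  8.200e-01] F [-0.5  4.7  7.3] M [ 0.85  0.22 -0.02] w 0.014 ff 30.00116229057312
shift [-0.0016  0.0001 -0.    ] turn [ 0.002 -0.001  0.   ]
```

It stopped at 0.1405, which is the home height. Release and retreat.

Emit:
carry_out --pt "0 0 0 0 0 0" --pt "0 0 0 0 0 0" --pt "0 0 0 0 0 0" --pt "0 0 0 0 0 0" --pt "0 0 0 0 0 0" --jaw 0.5

```text
time: 10.75
tool_pos: [0.551, -0.2577, 0.138]
ee_rot: [-3.141, 0.001, 0.819]
wrist_force: [-0.3, 0.4, -0.5]
width: 0.0465
finger_force: 0.0
```

Emit:
carry_out --pt "0 0 -0.01 0 0 0" --pt "0 0 -0.03 0 0 0" --pt "0 0 -0.06 0 0 0" --pt "0 0 -0.1 0 0 0" --pt "0 0 -0.14 0 0 0"

```text
time: 11.25
tool_pos: [0.5509, -0.2573, 0.2803]
ee_rot: [-3.141, 0.0, 0.82]
wrist_force: [0.5, -0.8, 0.3]
width: 0.047
finger_force: 0.0
```

Emit:
carry_out --pt "-0.04 0 0 0 0 0" --pt "-0.08 0 0 0 0 0" --pt "-0.12 0 0 0 0 0" --pt "-0.15 0 0 0 0 0" --pt "-0.15 0 0 0 0 0"

```text
time: 11.75
tool_pos: [0.4465, -0.3698, 0.2794]
ee_rot: [3.14, 0.001, 0.814]
wrist_force: [0.5, -0.3, 0.2]
width: 0.0467
finger_force: 0.0
```

```bash
python3 - <<'E'
from h import *
arc(.82)
s=shot('side');t=shot('top')
b=cv2.resize(s['img'][220:310,300:390],(400,400),interpolation=cv2.INTER_CUBIC)
a=cv2.resize(t['img'][140:220,340:420],(400,400),interpolation=cv2.INTER_CUBIC)
rgb('end',np.hstack([a,b]))
m=[world(s,u,v) for v in range(240,300) for u in range(320,385)]
m=np.array([p for p in m if .145<p[2]<.2 and np.hypot(p[0]-.618,p[1]+.1865)>.06]);print(len(m),m.mean(0) if len(m) else 0,np.sort(m[:,2])[-8:] if len(m) else 0)
E
```

```text
t 11.75 pos [ 0.4465 -0.3698  0.2794] rot [3.14e+00 1.00e-03 8.14e-01] F [ 0.5 -0.3  0.2] M [-0.08  0.05  0.01] w 0.0467 ff 0.0
shift [ 0.1526 -0.0005 -0.0002] turn [ 0.001  0.001 -0.006]
4 [ 0.5447282  -0.25434667  0.16929146] [0.16832507 0.16955351 0.1695723  0.16971497]
```

View pics/end.png

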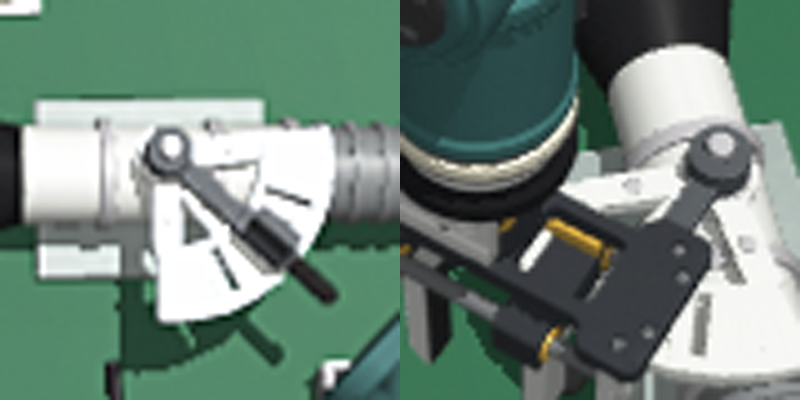

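The key stands in the lever slot at top-crop (270,235). The lever is held in the middle notch with the first and third notches visible either side, and the key top measures 0.169–0.170, which matches fully home (0.170). The robot is clear, so I'm handing in.

```bash
python3 -c "
from bench import *
print(close_job())"
```

```text
the job is handed in; nothing more can be done
None
```

The damper is set to half open and locked: the lever sits in the middle notch at about 0.82 rad, the key is fully home and released, and I disturbed nothing else that I could see; the job is handed in, but no verdict came back.

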